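# Take the hub cap off the nearly empty tape roll

### The arm

A 6-joint arm with a two-finger parallel gripper is mounted at the origin on the work surface; the furniture and walls round the work are solid. World frame = base frame: x ahead of the robot, y to its left, z up, the work surface at z = 0. Lengths are in m, angles in rad, forces in N, time in s.
With the tool pointing down it reaches from about 0.275 to 0.75 m from the base axis. Payload 10.2 kg.
Tool frame: the origin (TCP) lies midway between the tips of the shut fingers; the grasp point (between the pads) lies 19 mm behind it (env.hold_point_z is the distance from the TCP to the grasp point, in m); z points along the fingers, y is the line along which they close (so a half turn about z gives the same grasp; the last joint's range is limited). The gripper opens to 85 mm and grips with 20 to 120 N. Pads are 22 mm wide; open, the fingers measure 114 mm over their backs; the gripper's body (76 mm by 85 mm) begins 54 mm behind the grasp point. The pads swing forward as they close: fully open they stand 13 mm farther back than shut.
Start: joints at [1.058, 0.313, 1.498, -0, 1.331, -0.223], TCP at [0.15, 0.503, 0.205] pointing down, gripper open.
Joint ranges: [-2.94, 2.94], [-0.97, 2.17], [0.19, 2.56], [-1.23, 4.37], [0.02, 3.11], [-2.88, 2.88]. Speed limits (rad/s): [2.39, 2.39, 3.01, 3.14, 3.14, 3.14].

### API

Orientations are given as a unit quaternion [x, y, z, w].
In Python, from bench import env, kinematics, monitor, eyes, job gives the robot as it stands. The module is installed in compiled form; this text tells all that it offers. Calls block until the motion is done:
- env.reach(position, orientation): joint-space move of the TCP to a pose.
- env.movel(position, velocity=0.15, frame=None, guard=None): straight line of the TCP; frame=None keeps the orientation; velocity is the mean speed in m/s. With guard (N) it stops when the force on the tool has changed by that much, and returns True; else False.
- env.set_joints(angles): joint-space move.
- env.release() and env.close_gripper(effort=None): open the fingers fully, or close them until they stop; effort is the grip in N (None keeps the last).
- env.hold(seconds).
- kinematics.ik(position, orientation): joint angles nearest the present ones, or None.
- monitor.sense(): the state.
- eyes.grab_frame(name): name is "side" or "top"; returns a dict with "frame" (400x640x3 uint8, red, green, blue), "mtx" (3x3 intrinsics, pixels), "k1" (the pictures are not rectified: a ray, as slopes to the right and down, at radius r is drawn at 1 + k1 r^2 times it, then the intrinsics apply), "view" (4x4, takes a point from world to camera coordinates). Camera axes: x right, y down, z forward; pixel columns grow to the right and rows downward; lengths in m; the calibration is good to about 2 mm. A picture is of the moment at which its call begins. There is no depth.
A pose or a line that the arm cannot do raises env.MotionError and nothing moves.
- job.hand_in(): hands the job in; it is judged then, once.
The state is a dict: "clock": time; "joints": joint angles; "qvel": joint speeds; "joint_efforts": joint torques, N m; "position": TCP position; "ee_rot": TCP orientation; "contact_force": force on the tool from outside, world axes, zero at the start; "ft_torque": the same for the moment, N m; "finger_gap": opening from 0.0 (shut) to 1.0 (fully open); "gripper_force": force on a finger pad.
Only numpy, scipy, OpenCV 4.12 (cv2) and the standard library are available. Lean on these libraries where they do the work, as an engineer would, in place of code of your own. Each camera call takes 0.05 s, during which the arm holds its last target. There are 200 camera calls.

### The job

Pull the tape drawer of the wooden dispenser all the way out by its bar handle. Unscrew the cap that holds down the nearly used-up roll, the one that is visibly smaller in diameter than the other, so that the roll can be changed: its thread may be right- or left-handed, so try it one way, and if it stops dead try the other. Finish while holding that cap in the gripper, still and well clear above its spindle; do not put it down, leave the drawer open, both rolls on their spindles and the other cap screwed home.

Things in the scene. Friction and masses are not known exactly. Their poses are not given: they have to be found in the camera images.
- tape_cabinet: Tape dispenser: low wooden cabinet, fixed, 98 mm deep (x), 200 wide (y), 94 high. Origin: centre of its underside, 2 mm above the counter. x points from its front into it, y to its left (seen by one looking at its front, +y is the left), z up. Front at x = -49 mm. Its top board, top 96 mm above the counter, covers the shut drawer, so the caps are reached only with the drawer out.
- tape_drawer (a joint): How far the drawer is out, m: 0 shut, 0.105 at its end stop; slides along the cabinet's -x, stays where left, 3 N friction. Front 9 mm thick, top 85 mm above the counter; sides, back up to 36 mm. In it two upright spindles at y = +50 and -50 mm of the cabinet's frame, x = +6 mm shut, -99 mm fully out, each with a roll under a screw cap: then 46 mm of room from a cap's axis to the drawer's front, 49 mm to the top board.
- drawer_handle (a point): Middle of the drawer's handle: a level round steel bar 11 mm thick and 80 mm long, parallel to the drawer's front and 35 mm out from it (29 mm of free gap), 66 mm above the counter, open above, on two posts near its ends. Axes as the cabinet's. Moves with the drawer.
- cap_1_center (a point): Centre of a hub cap: black ribbed round knob, 40 mm diameter, 40 mm tall, 110 to 180 g, 59 mm above the counter when home, 1 mm above a roll. z up its axis; x as the cabinet's x when home. Quick thread: the right way it turns easily, rises 3 mm, is free to lift straight off at 1.0 to 1.4 rad (stop at 1.45); the wrong way it stops at once (gives under 0.2 rad). The spindle reaches 28 mm into it. Stays where left.
- cap_2_center (a point): Centre of the other hub cap, outwardly identical: same sizes and axes. One of the caps has a right-hand thread (loosens anticlockwise seen from above), the other a left-hand thread (loosens clockwise), as tape is pulled off to either side; it cannot be seen which is which. Each cap may stand on either spindle and over either roll.
- spent_roll_center (a point): Centre of the nearly used-up roll of brown paper tape: 46 mm outside diameter, 20 mm tall, loose round the foot of one spindle under a cap, its middle 28 mm above the counter. Only a ring of it, 3 mm wide, shows round the cap from above. It may be on either spindle.
- full_roll_center (a point): Centre of the full roll of brown paper tape: 59 mm outside diameter, 20 mm tall, loose round the foot of the other spindle under its cap, its middle 28 mm above the counter. A ring of it 9 mm wide shows round the cap.

How it is judged:
By the outcome, as a careful person would: the job done as asked, in the order asked, and still so for the second after the job is handed in, while the arm keeps its last pose, push and grip.
It also fails if it takes over 66 s, if anything falls off the work surface, if the arm or the gripper's body presses on something with over 40 N, if the wrist force passes 120 N, or if a joint passes its speed limit or range.

## Working session

There is one attempt and no reset: what is moved stays moved. The work goes in short steps, each a Python script; the robot and the scene stay as the last script left them, time stands still between calls to the robot, and variables do not carry over. Pictures are saved under pics/ and viewed, at most 10 in all, crops included, and the job is handed in when it is done.

```bash
mkdir -p pics; cat > h.py <<'E'
import numpy as np, cv2
from bench import env, kinematics, monitor, eyes, job
def snap(cam,fn):
    f=eyes.grab_frame(cam); cv2.imwrite('pics/'+fn,f['frame'][:,:,::-1]); return f
def ray(f,u,v):
    K=f['mtx']; d=np.array([(u-K[0,2])/K[0,0],(v-K[1,2])/K[1,1]]); s=d.copy()
    for _ in range(20): s=d/(1+f['k1']*(s@s))
    V=f['view']; R=V[:3,:3]; return -R.T@V[:3,3], R.T@np.array([s[0],s[1],1.])
def onz(f,u,v,z):
    o,d=ray(f,u,v); return o+d*(z-o[2])/d[2]
def proj(f,p):
    c=f['view']@np.append(p,1); s=c[:2]/c[2]; s=s*(1+f['k1']*(s@s)); K=f['mtx']
    return K[0,0]*s[0]+K[0,2],K[1,1]*s[1]+K[1,2]
E
python3 - <<'E'
from h import *
for c in('top','side'):
    f=snap(c,c+'0.png'); print(f['mtx'],f['k1'],(-f['view'][:3,:3].T@f['view'][:3,3]),f['view'][2,:3])
s=monitor.sense(); print({k:s[k] for k in('clock','ee_rot','finger_gap','contact_force')},env.hold_point_z)
E
```

```text
[[504.82377385   0.         325.90970898]
 [  0.         504.82377385 196.16330203]
 [  0.           0.           1.        ]] 0.03746525720889059 [0.43548594 0.23968649 0.9342335 ] [ 0.11410347 -0.00259861 -0.99346547]
[[384.61519519   0.         320.88171523]
 [  0.         384.61519519 196.77188956]
 [  0.           0.           1.        ]] -0.0511237104586118 [1.29400389 0.21970996 0.46872112] [-0.88141758  0.05482151 -0.46914566]
{'clock': 0.1, 'ee_rot': array([ 1.44387671e-01,  9.89521014e-01, -5.65340955e-04, -2.07914224e-04]), 'finger_gap': 0.9997315952301663, 'contact_force': array([0.15557335, 0.37801169, 0.05039615])} 0.0187
```

View pics/top0.png

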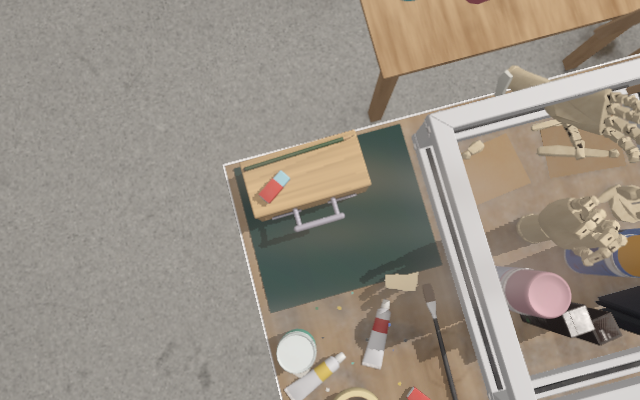

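View pics/side0.png

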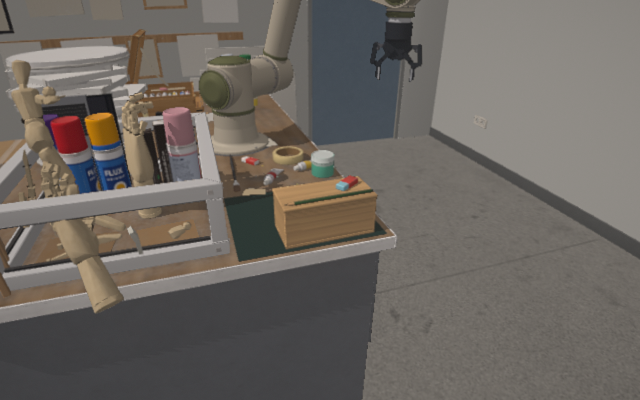

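The top picture shows the cabinet with its top board corners near (243,168), (355,135), (370,185) and (256,217). The handle bar runs from (297,228) to (344,215), facing the robot. The side view shows the cabinet's back.

```bash
python3 - <<'E'
from h import *
f=eyes.grab_frame('top')
for u,v in [(243,168),(355,135),(370,185),(256,217)]: print('top',onz(f,u,v,.096).round(4))
for u,v in [(297,228),(344,215)]: print('bar',onz(f,u,v,.066).round(4))
im=f['frame'][110:250,220:400,::-1]; cv2.imwrite('pics/c1.png',cv2.resize(im,None,fx=4.2,fy=4.2,interpolation=2))
E
```

```text
top [0.5795 0.3767 0.096 ]
top [0.636  0.1881 0.096 ]
top [0.5505 0.1636 0.096 ]
top [0.497  0.3537 0.096 ]
bar [0.4802 0.2872 0.066 ]
bar [0.5025 0.2063 0.066 ]
```

View pics/c1.png

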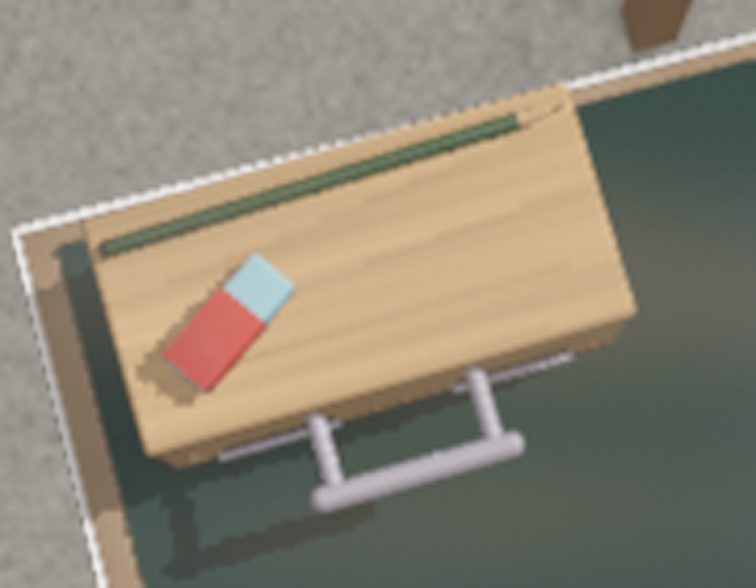

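The crop shows the bar ends at full-image pixels (296,229) and (344,215). The board's front corners are at (371.7,183.8) and (255.2,217.6). Yaw comes out near 0.27 rad, and the bar lies 35 mm off the front, which matches the sizes given. My plan is to hook one open finger in the gap behind the bar and pull.

```bash
cat >> h.py <<'E'
YAW=0.271; X=np.array([np.cos(YAW),np.sin(YAW),0]); Y=np.array([-X[1],X[0],0])
def q(phi):  # tool down, closing line at world angle phi
    a=(phi+np.pi/2)/2; return np.array([np.cos(a),np.sin(a),0,0])
E
python3 - <<'E'
from h import *
f=eyes.grab_frame('top')
a,b=onz(f,371.7,183.8,.096),onz(f,255.2,217.6,.096); fm=(a+b)/2; v=b-a
bar=onz(f,319.6,221.9,.066); print(fm,np.hypot(*v[:2]),np.arctan2(-v[0],v[1]),bar,(bar-fm)@X,(bar-fm)@Y)
p=bar-.0295*X
for phi in(YAW,YAW+np.pi):
    for d in (0,-.115): print(phi,kinematics.ik([*(p+d*X)[:2],.035],q(phi)))
    print('cap',[kinematics.ik([*(fm-.05*X+s*Y)[:2],.047],q(phi+np.pi/2)) for s in(.05,-.05)])
E
```

```text
[0.52428608 0.25787111 0.096     ] 0.2023389780298643 0.28297738482052665 [0.49063675 0.24833404 0.066     ] -0.0349742844415868 -0.00018124116997492667
0.271 [ 2.54548889e-01  5.05351544e-01  1.70602855e+00 -4.44089210e-16
  9.30212558e-01 -1.64511112e-02]
0.271 [ 2.49730288e-01  3.06422188e-01  2.02875141e+00 -4.44089210e-16
  8.06419058e-01 -2.12697117e-02]
cap [array([ 3.49907445e-01,  5.35093607e-01,  1.61534727e+00, -4.44089210e-16,
        9.91151780e-01, -1.49188888e+00]), array([ 1.59063440e-01,  4.98344647e-01,  1.67797112e+00, -4.44089210e-16,
        9.65276889e-01, -1.68273289e+00])]
3.412592653589793 None
3.412592653589793 None
cap [array([ 3.49907445e-01,  5.35093607e-01,  1.61534727e+00, -4.44089210e-16,
        9.91151780e-01,  1.64970377e+00]), array([ 1.59063440e-01,  4.98344647e-01,  1.67797112e+00, -4.44089210e-16,
        9.65276889e-01,  1.45885977e+00])]
```

```bash
python3 - <<'E'
from h import *
bar=np.array([.4906,.2483,0]); p=bar-.0295*X; Q=q(YAW)
env.reach([*p[:2],.14],Q)
env.movel([*p[:2],.085],.1,guard=8)
print(monitor.sense()['position'],monitor.sense()['contact_force'])
f=eyes.grab_frame('top'); g=eyes.grab_frame('side')
cv2.imwrite('pics/c2.png',np.vstack([cv2.resize(f['frame'][130:250,220:400,::-1],(720,480))]))
E
```

```text
[0.46246222 0.24064504 0.08552983] [-0.10502066  0.0561201   0.91710385]
```

View pics/c2.png

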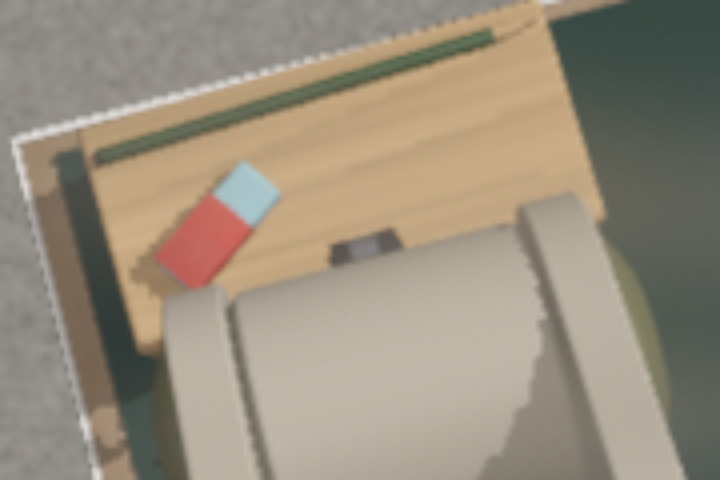

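The arm hides the gap, and only the inner finger knuckle shows, near (311,192). I'll go down with a guard, then pull.

```bash
python3 - <<'E'
from h import *
bar=np.array([.4906,.2483,0]); p=bar-.0295*X
hit=env.movel([*p[:2],.035],.05,guard=6)
s=monitor.sense(); print(hit,s['position'],s['contact_force'])
if not hit:
    h1=env.movel([*(p-.095*X)[:2],.035],.08,guard=25); s=monitor.sense(); print(h1,s['position'],s['contact_force']@X)
    h2=env.movel([*(p-.13*X)[:2],.035],.025,guard=15); s=monitor.sense(); print(h2,s['position'],s['contact_force'],(s['position']-p)@X,s['clock'])
E
```

```text
False [0.46238273 0.24045965 0.03528799] [-0.21521685  0.41057248 -0.87855243]
False [0.37102421 0.2150348  0.03503272] 0.4717097049002414
False [0.33701725 0.20562457 0.03499512] [ 0.075526   -0.45888029  0.10011404] -0.1299015444479579 6.5583
```

```bash
python3 - <<'E'
from h import *
f=eyes.grab_frame('top'); g=eyes.grab_frame('side')
a=cv2.resize(f['frame'][110:290,220:420,::-1],(600,540)); cv2.imwrite('pics/c3.png',a)
E
```

```text
(no output)
```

View pics/c3.png

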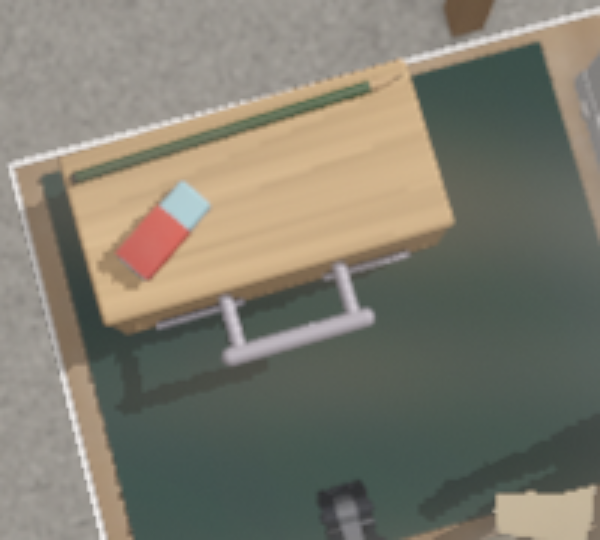

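The drawer is still shut, with the bar at about (319,222). The inner finger is now at about (335,276), so it passed over or short of the bar. I'll check its position.

```bash
python3 - <<'E'
from h import *
f=eyes.grab_frame('top'); s=monitor.sense(); t=s['position']; print(t, s['finger_gap'])
for z in (.05,.075,.1):
    # far edge of the finger/knuckle and dark body
    print(z,[((onz(f,u,v,z)-t)@X).round(4) for u,v in((332,271),(340,270),(336,278))])
g=snap('side','s2.png'); u,v=proj(g,t+.04*X); print(u,v)
u,v=int(u),int(v); c=g['frame'][max(v-70,0):v+60,u-90:u+90,::-1]; cv2.imwrite('pics/c4.png',cv2.resize(c,None,fx=4,fy=4))
E
```

```text
[0.33697525 0.20560679 0.03497827] 1.0015908152805677
0.05 [np.float64(0.0728), np.float64(0.0707), np.float64(0.0594)]
0.075 [np.float64(0.0736), np.float64(0.0716), np.float64(0.0606)]
0.1 [np.float64(0.0745), np.float64(0.0726), np.float64(0.0619)]
298.1212698768126 178.74001125636457
```

View pics/c4.png

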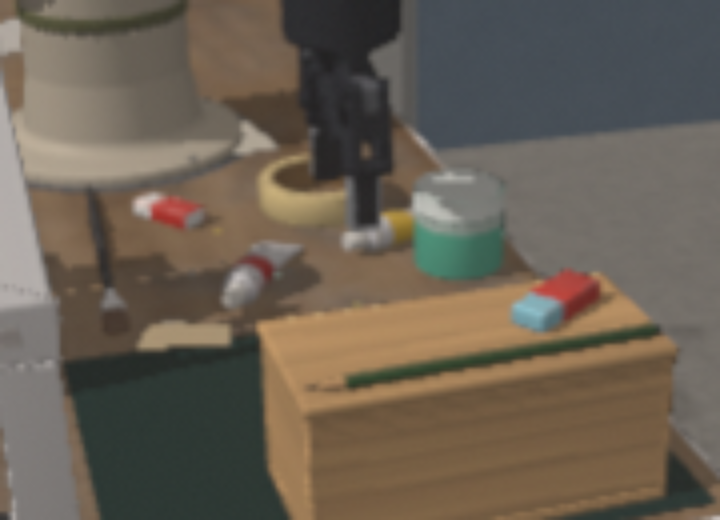

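```bash
python3 - <<'E'
from h import *
g=eyes.grab_frame('side'); t=monitor.sense()['position']
for u,v in((298.5,165),(301,162),(294,161)):
    o,d=ray(g,u,v)
    for k in(.042,.057):
        l=(k-(o-t)@X)/(d@X); P=o+l*d; print(u,v,k,P.round(4),((P-t)@Y).round(4))
print(t)
f=eyes.grab_frame('top'); print([proj(f,t+k*X+[0,0,.013]) for k in(.042,.057)],[proj(f,t+k*X+[0,0,.063]) for k in(.042,.057)])
E
```

```text
298.5 165 0.042 [0.3771 0.218  0.0749] 0.0012
298.5 165 0.057 [0.3926 0.2181 0.0816] -0.0029
301 162 0.042 [0.3752 0.2246 0.0824] 0.0081
301 162 0.057 [0.3908 0.2245 0.089 ] 0.0038
294 161 0.042 [0.3802 0.2068 0.0876] -0.0105
294 161 0.057 [0.3957 0.207  0.094 ] -0.0144
[0.33693583 0.20560833 0.03499744]
[(np.float64(337.9018994620917), np.float64(288.01745841283036)), (np.float64(335.5477961515349), np.float64(279.5399248448437))] [(np.float64(338.7008351585677), np.float64(290.0599152748824)), (np.float64(336.20319576756447), np.float64(281.06709019669927))]
```

```bash
python3 - <<'E'
from h import *
a=cv2.imread('pics/side0.png').astype(int); b=cv2.imread('pics/s2.png').astype(int)
d=(abs(a-b).sum(2)>40)
for v in range(140,190,2): print(v,''.join('#' if x else '.' for x in d[v,270:330]))
f=eyes.grab_frame('top')['frame'][:,:,::-1].astype(int); d=abs(f-cv2.imread('pics/top0.png')).sum(2)>60
for v in range(258,300,2): print(v,''.join('#' if x else '.' for x in d[v,310:370]))
E
```

```text
140 ...............##.##################.#####..................
142 .................###################.#......................
144 ........########.###########..######........................
146 ................#############.#######.......................
148 ................#####################.......................
150 ...............#.####################.........#############.
152 .................#################.........####.....########
154 ........................#########........###################
156 ........................#########...........################
158 .........................########..............#############
160 .........................#######.................#########..
162 ..........................########...................#####..
164 .........................#########..........................
166 ...........................####.............................
168 ............................................................
170 ............................................................
172 ........................................................
[... 1189 characters left out ...]
......#####..######...............................
280 ......................#######...............................
282 ......................#######...............................
284 ........................########............................
286 ........................######..............................
288 .........................######.............................
290 .........................#######............................
292 ..........................######.#######....................
294 .........................#.##...#########...................
296 ...................########...###########...................
298 ...................##########################......#######.#
```

```bash
python3 - <<'E'
from h import *
g=eyes.grab_frame('side'); fm=np.array([.5243,.2579,.096])
for x in(0,.098):
  for y in(.1,-.1): print('side',x,y,np.round(proj(g,fm+x*X+y*Y)))
R=np.array([.15,.503,.205]); yd=np.array([.2857,.958,0])
print('start tcp',proj(g,R),'tips',[np.round(proj(g,R+k*yd+[0,0,.013])) for k in(-.05,.05)],monitor.sense()['ee_rot'])
a=cv2.imread('pics/side0.png')[0:110,340:460]; b=cv2.imread('pics/s2.png')[90:200,240:360]
cv2.imwrite('pics/c5.png',cv2.resize(np.hstack([a,b]),None,fx=3.3,fy=3.3))
E
```

```text
side 0 0.1 [358. 176.]
side 0 -0.1 [273. 188.]
side 0.098 0.1 [377. 195.]
side 0.098 -0.1 [284. 210.]
start tcp (np.float64(392.43502016577764), np.float64(93.78266158025204)) tips [array([376.,  88.]), array([410.,  91.])] [6.05088388e-01 7.96158302e-01 4.43571056e-07 1.30326122e-05]
```

View pics/c5.png

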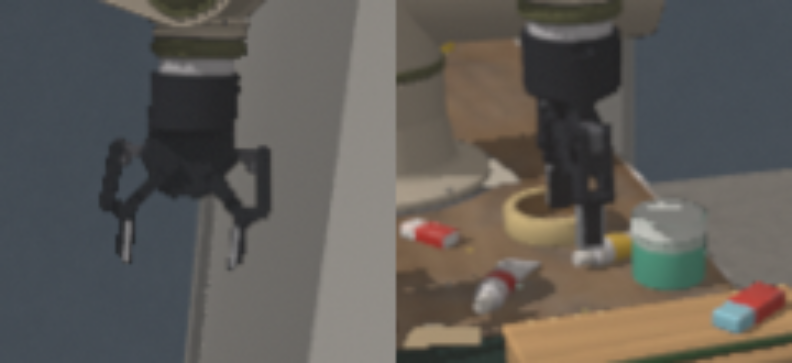

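The left crop is the start pose, with open tips at about (378,79) and (411,81). TCP + 13 mm projects 9 px lower than that, so the open tips really stand about 35–40 mm above the TCP and passed over the bar. A shut gripper with its closing line along the bar is only 22 mm thick and fits the 29 mm gap. I'll measure its tip first.

```bash
python3 - <<'E'
from h import *
t=monitor.sense()['position']; env.movel([t[0],t[1],.13],.2); env.close_gripper(20)
s=monitor.sense(); print(s['finger_gap'],s['clock'],s['position'])
g=eyes.grab_frame('side')['frame'][:,:,::-1].astype(int); G=eyes.grab_frame('side')
d=abs(g-cv2.imread('pics/side0.png')).sum(2)>40
print('tcp proj',proj(G,s['position']))
for v in range(110,160,2): print(v,''.join('#' if x else '.' for x in d[v,270:330]))
for phi in (YAW+np.pi/2,YAW-np.pi/2): print(kinematics.ik([*(np.array([.4906,.2483])+.02*X[:2]),.05],q(phi)))
E
```

```text
-0.002022138179858689 8.35 [0.3369454  0.20559976 0.12999868]
tcp proj (np.float64(293.24575192145517), np.float64(139.53342775575268))
110 ................#################...........................
112 .................###############............................
114 ..................#############.............................
116 ...................##########...............................
118 ....................########................................
120 ...................#########................................
122 ...................#########................................
124 ...................#########................................
126 ..................###.#####.................................
128 ..............########....####..............................
130 .................#...####...................................
132 ............................................................
134 ............................................................
136 ............................................................
138 ..................................................
[... 158 characters left out ...]
#################..............................
146 ............................................................
148 ............................................................
150 ............................................................
152 ............................................................
154 ............................................................
156 ...........................................................#
158 .........................................................###
[ 2.55967284e-01  5.71566276e-01  1.54272248e+00 -4.44089210e-16
  1.02730390e+00 -1.58582904e+00]
[ 2.55967284e-01  5.71566276e-01  1.54272248e+00 -4.44089210e-16
  1.02730390e+00  1.55576361e+00]
```

```bash
python3 - <<'E'
from h import *
G=eyes.grab_frame('side'); g=G['frame'].astype(int); a=cv2.imread('pics/side0.png')[:,:,::-1].astype(int)
for v in range(122,146,2): print(v,[(g[v,u].tolist(),a[v,u].tolist()) for u in (290,293,296)])
d=abs(g-a).sum(2)>25; print([np.flatnonzero(d[v,280:306]).size for v in range(120,146)])
F=eyes.grab_frame('top'); 
E
```

```text
122 [([107, 107, 108], [123, 100, 78]), ([38, 37, 39], [127, 110, 95]), ([40, 39, 40], [116, 111, 106])]
124 [([110, 109, 110], [122, 98, 76]), ([44, 43, 44], [92, 74, 58]), ([44, 44, 44], [102, 96, 91])]
126 [([108, 108, 109], [85, 70, 56]), ([37, 35, 36], [83, 67, 54]), ([40, 39, 39], [84, 70, 59])]
128 [([103, 100, 100], [80, 66, 52]), ([70, 69, 70], [83, 68, 55]), ([80, 79, 80], [81, 66, 53])]
130 [([86, 75, 68], [79, 65, 51]), ([90, 82, 77], [82, 68, 55]), ([85, 75, 66], [82, 67, 53])]
132 [([77, 62, 48], [76, 63, 48]), ([80, 65, 52], [81, 65, 51]), ([82, 67, 52], [81, 67, 53])]
134 [([76, 61, 48], [76, 63, 48]), ([79, 65, 51], [79, 64, 51]), ([82, 67, 53], [81, 67, 53])]
136 [([77, 64, 51], [77, 64, 52]), ([79, 65, 52], [80, 65, 53]), ([79, 65, 52], [81, 66, 54])]
138 [([78, 65, 52], [77, 65, 53]), ([77, 66, 55], [77, 65, 55]), ([77, 65, 54], [77, 66, 55])]
140 [([77, 64, 52], [78, 64, 52]), ([78, 67, 55], [78, 66, 55]), ([77, 67, 58], [76, 66, 57])]
142 [([110, 90, 71], [82, 68, 54]), ([107, 90, 73], [80, 68, 57]), ([115, 98, 83], [79, 68, 59])]
144 [([122, 98, 78], [85, 69, 57]), ([120, 99, 79], [84, 70, 57]), ([120, 100, 82], [84, 70, 59])]
[11, 11, 10, 9, 9, 9, 11, 16, 16, 15, 11, 0, 0, 0, 0, 0, 0, 0, 0, 0, 4, 12, 18, 22, 20, 16]
```

The shut tip shows at v=130.5, but the TCP projects to 139.5. The real tip is therefore about 24 mm above the reported TCP, which agrees with passing over the bar. I'll apply that offset and hook the bar with the shut fingers.

```bash
python3 - <<'E'
from h import *
G=eyes.grab_frame('side'); t=monitor.sense()['position']; o,d=ray(G,293.2,130.5); l=-((o-t)@X)/(d@X); print('tip z-tcp z',(o+l*d-t)[2])
p=np.array([.4906,.2483,0])+.0200*X; Q=q(YAW+np.pi/2)
env.reach([*p[:2],.13],Q); env.movel([*p[:2],.08],.1,guard=8)
hit=env.movel([*p[:2],.022],.04,guard=6)
s=monitor.sense(); print(hit,s['position'],s['contact_force'])
if not hit:
    h1=env.movel([*(p-.08*X)[:2],.022],.06,guard=25); s=monitor.sense(); print(h1,s['position'],s['contact_force']@X)
    h2=h1 or env.movel([*(p-.125*X)[:2],.022],.025,guard=15); s=monitor.sense(); print(h2,s['contact_force'],(s['position']-p)@X,s['clock'])
    f=snap('top','t3.png')
E
```

```text
tip z-tcp z 0.024449665266053328
False [0.50997416 0.25368727 0.02221022] [-0.28778845 -0.30018997 -0.55348238]
False [0.43271802 0.23237181 0.02192055] 0.7566959511577193
True [ 3.223133    1.3594048  -0.84026987] -0.10866190267899843 14.8917
```

The guard stopped the pull at 108.7 mm, which is about 3.5 mm of slack plus 105 mm, so the drawer is out. I'll back off 2 mm, lift, move aside and look.

```bash
python3 - <<'E'
from h import *
t=monitor.sense()['position']+.002*X; env.movel(t,.03); env.movel([t[0],t[1],.13],.15)
env.release(); env.reach([.30,.0,.2],q(YAW+np.pi/2))
f=snap('top','t4.png'); print(monitor.sense()['clock'])
cv2.imwrite('pics/c6.png',cv2.resize(f['frame'][150:280,230:410,::-1],None,fx=4.4,fy=4.4,interpolation=2))
C=np.array([.5243,.2579,0])-.05*X
for s in(.05,-.05): print(np.round(proj(f,C+s*Y+[0,0,.079]),1))
E
```

```text
17.9
[293.2 238. ]
[350.2 222. ]
```

View pics/c6.png

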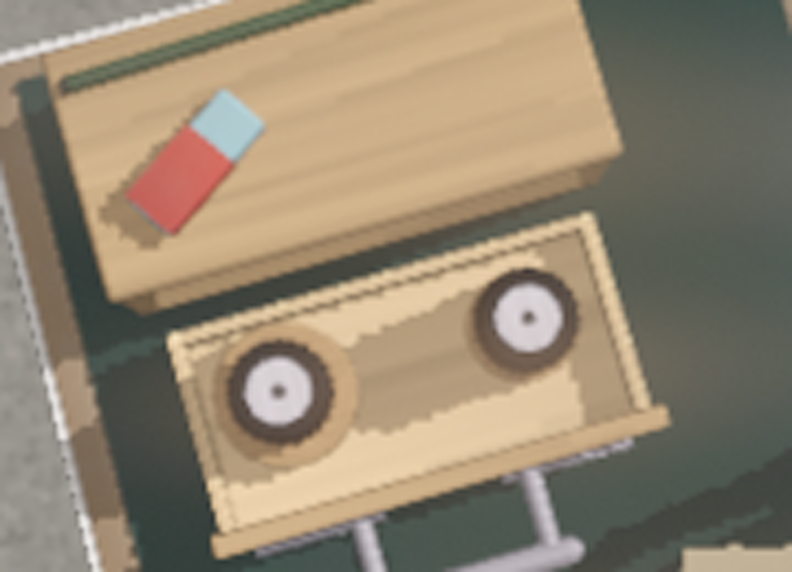

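The crop shows the smaller ring round the right cap, centred at full-image (349.8,222), within 0.4 px of the spot predicted for y=-50 mm. The larger ring is on the left at (293.4,239). So the target is the right cap.

```bash
cat >> h.py <<'E'
PH=YAW+1.5*np.pi+.25
def turn(p,a,b,n,lim,rise):
    """turn grip from angle a to b in n steps; stop on moment; follow axial force"""
    z=p[2]; m0=monitor.sense()['ft_torque'][2]; out=[]
    for th in np.linspace(a,b,n+1)[1:]:
        z+=rise*abs(b-a)/n
        env.set_joints(kinematics.ik([p[0],p[1],z],q(PH+th)))
        s=monitor.sense(); F=s['contact_force'][2]; M=s['ft_torque'][2]
        out.append((round(th,2),round(z,4),round(F,1),round(M-m0,2),round(s['clock'],1)))
        if abs(F)>5: z+=np.clip(F*1e-4,-1e-3,1e-3)
        if abs(M-m0)>lim: break
    return th,z,out
E
python3 - <<'E'
from h import *
f=eyes.grab_frame('top'); c=onz(f,349.8,222,.079); print(c)
env.reach([c[0],c[1],.13],q(PH)); print(monitor.sense()['joints'][5])
env.movel([c[0],c[1],.075],.15,guard=8)
hit=env.movel([c[0],c[1],.018],.06,guard=6); s=monitor.sense(); print(hit,s['position'],s['contact_force'])
if not hit:
    env.close_gripper(45); s=monitor.sense()
    print(s['finger_gap'],s['gripper_force'],s['contact_force'],s['ft_torque'],s['clock'])
    g=snap('side','s5.png'); u,v=map(int,proj(g,[c[0],c[1],.08])); cv2.imwrite('pics/c7.png',cv2.resize(g['frame'][v-70:v+50,u-70:u+70,::-1],None,fx=4,fy=4))
E
```

```text
[0.48958352 0.19701038 0.079     ]
1.2098694871111968
False [0.48985454 0.19707605 0.01835918] [-0.30998337  0.33899798 -0.21820213]
0.44823251904866485 44.7078688775656 [ 0.22082353 -3.19056053  4.16254795] [-0.51660443 -0.01208833 -0.05414036] 22.9583
```

The gap reads 0.45 × 85 ≈ 38 mm, so the cap is gripped. I'll try anticlockwise first.

```bash
python3 - <<'E'
from h import *
p=monitor.sense()['position']
th,z,o=turn(p,0,.3,6,.45,.0022); print(th,z); [print(*r) for r in o]
print(monitor.sense()['finger_gap'])
E
```

```text
0.15 0.01873394559392659
0.05 0.0185 3.5 -0.06 23.3
0.1 0.0186 1.6 -0.15 23.5
0.15 0.0187 1.3 -0.63 23.8
0.45033644365234454
```

It stops dead at about 0.13 rad with the moment rising, so this is a left-hand thread. I'll go clockwise.

```bash
python3 - <<'E'
from h import *
p=monitor.sense()['position']
th,z,o=turn(p,.15,0,2,.9,-.0022); [print(*r) for r in o]
p[2]=z
th,z,o=turn(p,0,-1.3,13,.45,.0022); print(th,z); [print(*r) for r in o]
s=monitor.sense(); print(s['finger_gap'],s['gripper_force'],s['contact_force'],s['ft_torque'])
E
```

```text
0.08 0.0183 3.0 0.59 24.0
0.0 0.0182 5.4 0.64 24.3
-1.3 0.02158242152980231
-0.1 0.0189 -1.0 0.05 24.5
-0.2 0.0192 -1.3 0.05 24.8
-0.3 0.0194 -1.6 0.02 25.0
-0.4 0.0196 -0.6 0.09 25.3
-0.5 0.0198 1.3 0.02 25.5
-0.6 0.02 1.6 -0.0 25.8
-0.7 0.0203 0.6 0.0 26.0
-0.8 0.0205 -0.3 0.0 26.3
-0.9 0.0207 -1.5 0.06 26.5
-1.0 0.0209 -2.0 0.07 26.8
-1.1 0.0211 -1.8 0.07 27.0
-1.2 0.0214 -1.1 0.07 27.3
-1.3 0.0216 -1.3 0.03 27.5
0.4556618602282265 45.301156640052795 [ 0.19663678 -0.80783094 -1.34234834] [ 0.05028552  0.00671346 -0.00465939]
```

```bash
python3 - <<'E'
from h import *
p=monitor.sense()['position']; p[2]=.0216
th,z,o=turn(p,-1.3,-1.42,3,.3,.002); [print(*r) for r in o]
s=monitor.sense(); p=s['position']
hit=env.movel([p[0],p[1],p[2]+.01],.03,guard=8); s=monitor.sense(); print(hit,s['position'],s['contact_force'],s['clock'])
if not hit:
    hit=env.movel([p[0],p[1],p[2]+.13],.1,guard=12); s=monitor.sense(); print(hit,s['position'],s['contact_force'],s['finger_gap'],s['clock'])
    g=snap('side','s6.png'); f=snap('top','t6.png')
    a=cv2.resize(g['frame'][60:260,200:400,::-1],(400,400)); b=cv2.resize(f['frame'][130:290,230:430,::-1],(400,320))
    b=np.vstack([b,np.zeros((80,400,3),np.uint8)]); cv2.imwrite('pics/c8.png',np.hstack([a,b]))
E
```

```text
-1.34 0.0217 -1.1 0.0 27.8
-1.38 0.0218 -1.1 0.03 28.0
-1.42 0.0218 0.7 -0.02 28.3
False [0.49017587 0.19601969 0.03205657] [-0.73909955 -0.98364081 -2.19198841] 28.7417
False [0.48979926 0.19589464 0.15127464] [ 0.00936707  0.26187533 -1.59703847] 0.45333397486713095 30.0917
```

View pics/c8.png

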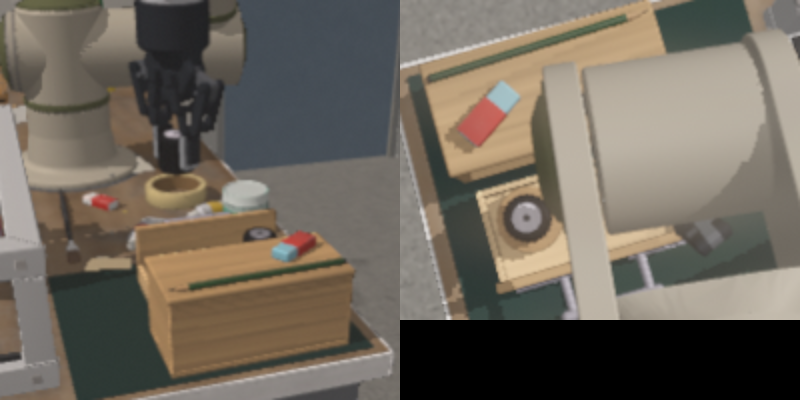

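The side view shows the cap held by the gripper at about (290,136), high above the drawer. The top view shows the drawer still out, with the left cap at (293.5,238.5), the same place as before. The -1.6 N on the tool matches a cap of about 160 g. Handing in.

```bash
python3 - <<'E'
from h import *
env.hold(.5); s=monitor.sense(); print(abs(s['qvel']).max(),s['contact_force'],s['finger_gap']); print(job.hand_in())
E
```

```text
0.0019705939491602206 [ 0.01972183 -0.33210356 -0.83369097] 0.45211180503511594
the job is handed in; nothing more can be done
None
```

The job is handed in: the drawer is pulled out to its stop, and the spent roll's left-hand cap is unscrewed and held still about 13 cm above its spindle. In the last picture the other cap was still home on its roll. The arm hid the spent roll there, so I did not see it directly.

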